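Blow a rinsed bottle dry with a two-stage air gun

TASK

Set the rinsed white bottle gently upright on the round black pad in front of the air gun's nozzle and let go of it. Then squeeze the gun's red trigger against its handle, past the first pressure point and fully into the second stage (full blast), hold it there for two seconds with the gun still pointing at the bottle, and let the trigger go. Leave the bottle standing on the pad, and leave the amber bottle, tube rack and beaker where they are.

Things in the scene. Friction and masses are not known exactly. Their poses are not given: they have to be found in the camera images.
- bottle_center (a point): centre (half-way up) of the loose white plastic bottle with a black screw cap: 48 mm diameter, 60 mm tall including the 15 mm cap, about 100 g, standing upright on the bench at the start, left or right of the station. Grip it round the body; the straight body side reaches from the foot to 15 mm above the centre
- pad_top (a point): centre of the top face of the round black rubber pad, 84 mm diameter, 60 mm above the bench, fixed on the grey base plate (170 x 330 mm, 12 mm thick). Its axes are those of the station: z up, and the gun stands 200 mm from it along its +y; the brass nozzle tip ends about 98 mm from the pad centre, 100 mm above the bench
- squeeze_point (a point): where a gripper pointing straight down takes trigger and handle together: midway between the handle's back and the released red trigger's front, at mid-height of both, 100 mm above the bench. Axes turn with the gun: z up, +x from the handle's free end to the barrel. Along y: handle's back at +29 mm, trigger's front at -29 mm (58 mm over both; 45 mm fully squeezed, the trigger having moved)
- nozzle_tip (a point): tip of the brass nozzle of the yellow air gun, pointing to this point's -y. The gun lies on its side in a level plane: barrel 32 mm wide in x, 34 mm high; handle 24 mm wide, 30 mm high; trigger 10 mm thick, 26 mm high. Handle and trigger stick out 110 mm to -x, with free space down to the base plate; the barrel starts 50 mm in +x from squeeze_point
- trigger (a joint): first stage of the trigger, rad: 0 released, 0.14 end of the first stage (7 mm of travel at squeeze_point, light spring of 2 to 4 N). Springs back
- trigger_second (a joint): second stage of the trigger, rad, about the same pivot: stays 0 until the first stage is used up and the squeeze exceeds about 9 N (the pressure point), then a further 7 mm up to 0.14 at about 13 N, where it meets a hard stop. Springs back
- swivel (a joint): turn of the gun on its post about the vertical, rad, 0 = nozzle pointing at the pad centre, positive counter-clockwise from above, limits -0.45 and 0.45. The post (66 mm in +x from squeeze_point) is only lightly sprung to the middle: a one-sided push on the trigger turns the gun away, so squeeze trigger and handle together
- amber_bottle: bystander: brown glass bottle with blue cap, 52 mm diameter, 110 mm tall, origin under its centre, on the other side of the station from the white bottle
- tube_rack: bystander: blue tube rack 60 x 140 mm, 82 mm tall with tubes, beyond the station; origin under its centre
- beaker: bystander: glass beaker 66 mm diameter, 85 mm tall, beyond the station; origin under its centre
Things that resemble listed ones, but are neither listed nor needed, are in the scene too. What is shaped like the part that bears bottle_center but pink or yellow is not meant.

How it is judged:
By the outcome, as a careful person would: the job done as asked, in the order asked, and still so for the second after the job is handed in, with the robot touching nothing.
It also fails if it takes over 54 s, if anything falls off the work surface, if the arm or the gripper's body presses on something with over 40 N, if the wrist force passes 120 N, or if a joint passes its speed limit or range.

ROBOT

A 7-joint arm with a two-finger parallel gripper is mounted at the origin on the work surface. World frame = base frame: x ahead of the robot, y to its left, z up, the work surface at z = 0. Lengths are in m, angles in rad, forces in N, time in s.
With the tool pointing down it reaches from about 0.425 to 0.95 m from the base axis. Payload 16.7 kg.
Tool frame: the origin (TCP) lies midway between the tips of the shut fingers; the grasp point (between the pads) lies 19 mm behind it; z points along the fingers, y is the line along which they close (so a half turn about z gives the same grasp; the last joint's range is limited). The gripper opens to 94 mm and grips with 3 to 60 N. Pads are 16 mm wide; open, the fingers measure 119 mm over their backs; the gripper's body (75 mm by 177 mm) begins 78 mm behind the grasp point.
Start: joints at [-1.478, 0.426, 0.074, 1.606, -0.034, 1.111, -0.067], TCP at [0.162, 0.655, 0.181] pointing down, gripper open.
Joint ranges: [-2.85, 2.85], [-0.5, 2.14], [-1.23, 1.37], [0.21, 2.46], [-1.02, 4.16], [0.16, 2.05], [-2.73, 2.73]. Speed limits (rad/s): [1.89, 1.89, 2.39, 2.39, 3.01, 3.01, 3.01].

INTERFACE

Orientations are given as a rotation vector (axis times angle).
In Python, from bench import telemetry, viewer, hand_in gives the robot as it stands.
- The arm moves only by the tool play_rows, never from a script. Its argument "targets" is a list that holds one entry, the list of rows, each a list of 6 numbers: the shift along the tool's x, y, z in mm, then the turn, a rotation vector about the tool's x, y, z in degrees. A call has 1 to 20 rows; each row shifts and turns the commanded pose from where the row before left it, along the tool's axes as they then stand; what a row does not reach is not made up. A row lasts 1/12 s, in which the tool goes at most 41.7 mm and 7.16 degrees, less where a joint would pass 70% of its speed; a pose out of reach is approached as far as the arm can. A call is refused whole if a number of a shift passes 41.7 or a number of a turn 7.16, either way. A call with a gripper value outside its range is refused whole. "fingers" is the closure, from -1 (fully open) to 1 (shut), set as the call begins (left out, the last holds). The fingers move at their own pace and stop on an object; "newtons" is the grip in N (left out, the last holds). Time passes only in rows, so rows that do not move let the fingers close. It gives the time, the measured TCP pose, the force, the opening and the grip force at its end, in the units of the state.
- telemetry.sense(): the state, without advancing time (a new reading comes with each control period).
- viewer.get_image(name): name is "side" or "top" or "wrist"; returns the picture (384x512x3 uint8, red, green, blue); there is no depth.
- viewer.camera_params(name): a dict with "fovy" (degrees; the focal length in pixels is half the picture's height over the tangent of half this angle, whatever the lens; pixels are square), "cx", "cy" (the principal point, pixels), "rvec" (rotation vector, rad) and "tvec" (3), from world to camera coordinates, as OpenCV has them. Camera axes: x right, y down, z forward; pixel columns grow to the right and rows downward; lengths in m; the calibration is good to about 2 mm. A picture is of the moment at which its call begins: read the wrist's pose just before it. camera_params takes no time and is no camera call; for the wrist camera it gives the pose at the moment of the call.
- hand_in(): hands the job in; it is judged then, once.
The state is a dict: "time_s": time; "joint_positions": joint angles; "qvel": joint speeds; "joint_torque": joint torques, N m; "ee_pos": TCP position; "eef_rot": TCP orientation; "wrist_force": force on the tool from outside, world axes, zero at the start; "wrist_torque": the same for the moment, N m; "grip_width": opening from 0.0 (shut) to 1.0 (fully open); "finger_force": force on a finger pad.
Only numpy, scipy, OpenCV 4.12 (cv2) and the standard library are available. Lean on these libraries where they do the work, as an engineer would, in place of code of your own. Each camera call takes 0.05 s, during which the arm holds its last target. There are 200 camera calls.

## Working session

There is one attempt and no reset: what is moved stays moved. The work goes in short steps, Python scripts to look and compute and a tool call to move; the robot and the scene stay as the last step left them, time stands still between calls to the robot, and variables do not carry over. Pictures are saved under pics/ and viewed, at most 10 in all, crops included, and the job is handed in when it is done.

Besides the shell and the picture viewer there is one more tool, called by a JSON object that holds its "op" and its "data". play_rows: Moves the arm, as the interface text tells. Its arguments: {"type":"object","properties":{"targets":{"type":"array"},"fingers":{"type":"number"},"newtons":{"type":"number"}},"required":["targets"]}

```bash
mkdir -p pics
cat > h.py <<'E'
import numpy as np, cv2
from bench import telemetry, viewer, hand_in
def cam(n):
    p=viewer.camera_params(n); f=192/np.tan(np.radians(p["fovy"])/2)
    R=cv2.Rodrigues(np.array(p["rvec"],float))[0]; t=np.array(p["tvec"],float)
    K=np.array([[f,0,p["cx"]],[0,f,p["cy"]],[0,0,1]]); return K,R,t
def ray(c,u,v):
    K,R,t=c; d=R.T@np.linalg.solve(K,[u,v,1]); return -R.T@t,d
def onplane(c,u,v,z):
    o,d=ray(c,u,v); return o+d*(z-o[2])/d[2]
def proj(c,P):
    K,R,t=c; q=K@(R@np.array(P,float)+t); return q[:2]/q[2]
def grab(n):
    return cam(n),np.array(viewer.get_image(n))
def save(im,fn): cv2.imwrite("pics/"+fn,cv2.cvtColor(im,cv2.COLOR_RGB2BGR))
E
python3 - <<'E'
from h import *
for n in("side","top"):
    c,im=grab(n); save(im,n+"0.png"); np.save("pics/"+n+"0.npy",im); print(n,c[0].round(1).tolist(),viewer.camera_params(n))
s=telemetry.sense(); print(s)
E
```

```text
side [[348.7, 0.0, 256.7], [0.0, 348.7, 193.3], [0.0, 0.0, 1.0]] {'fovy': 57.67988428537069, 'cx': 256.7067465016973, 'cy': 193.27890481907184, 'rvec': array([ 2.36151477, -0.52694273,  0.18833741]), 'tvec': array([-0.52842762,  0.26332795,  0.82842921])}
top [[439.3, 0.0, 256.7], [0.0, 439.3, 190.6], [0.0, 0.0, 1.0]] {'fovy': 47.21820033914299, 'cx': 256.7243769641632, 'cy': 190.5594533742571, 'rvec': array([ 2.11166223, -2.17289244,  0.14672397]), 'tvec': array([0.05055132, 0.62578915, 1.09915244])}
{'time_s': 0.1, 'joint_positions': array([-1.47751004,  0.42662114,  0.07383673,  1.60651593, -0.03409898,
        1.11077973, -0.06713876]), 'qvel': array([ 0.00095732, -0.00104009,  0.00178129, -0.00137868,  0.00033075,
        0.00115644,  0.00103702]), 'joint_torque': array([ 8.91798874e-03, -9.37475252e+01,  3.67736310e+00, -4.55041623e+01,
       -4.86354448e-02,  1.69261429e-02, -3.10464337e-06]), 'ee_pos': array([0.16219619, 0.65481284, 0.18058934]), 'eef_rot': array([-3.80508655e-01, -3.11839876e+00,  1.67081425e-03]), 'wrist_force': array([ 0.68958545,  0.36157391, -0.25647466]), 'wrist_torque': array([ 0.0196825 ,  0.00773914, -0.02718611]), 'finger_force': 0.0, 'grip_width': 1.0012689072517247}
```

View pics/top0.png

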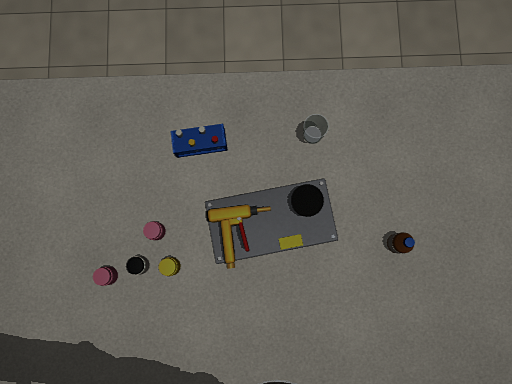

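View pics/side0.png

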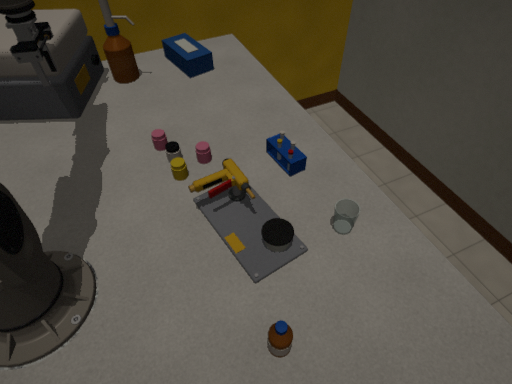

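Run:
```python
from h import *
im=np.load("pics/top0.npy"); c=cam("top"); s=np.load("pics/side0.npy"); cs=cam("side")
hsv=cv2.cvtColor(im,cv2.COLOR_RGB2HSV)
def blobs(m,z,name,amin=15):
    n,l,st,ce=cv2.connectedComponentsWithStats(m.astype(np.uint8))
    for i in range(1,n):
        if st[i,4]>=amin: print(name,st[i].tolist(),ce[i].round(1),onplane(c,*ce[i],z).round(4))
roi=np.zeros(im.shape[:2],bool); roi[85:330,80:430]=1
V=hsv[...,2];H=hsv[...,0];S=hsv[...,1]
blobs(roi&(V<38),.06,"black")
blobs(roi&((H>165)|(H<6))&(S>90)&(V>60),.10,"red")
blobs(roi&(H>12)&(H<32)&(S>120)&(V>70),.10,"yellow")
blobs(roi&(H>165)&(S>50)&(V>90)&(S<150),.05,"pink")
blobs(roi&(H>100)&(H<130)&(S>120),.1,"blue")
g=lambda I,x,y,w,h,k:cv2.resize(I[y:y+h,x:x+w],None,fx=k,fy=k,interpolation=cv2.INTER_CUBIC)
a=g(im,90,170,260,110,3); b=g(s,130,120,195,165,4)
save(a,"tc.png"); save(b,"sc.png")
```

```text
black [221, 145, 6, 6, 16] [224.6 147.2] [0.7418 0.1132 0.06  ]
black [174, 152, 9, 6, 21] [177.2 154.1] [0.7271 0.2372 0.06  ]
black [288, 184, 36, 33, 903] [305.9 200.1] [ 0.5966 -0.0927  0.06  ]
black [250, 206, 12, 4, 27] [254.3 207.4] [0.5815 0.0399 0.06  ]
black [206, 211, 4, 11, 22] [207. 216.] [0.563  0.1615 0.06  ]
black [251, 211, 6, 5, 24] [253.5 212.7] [0.5681 0.0425 0.06  ]
black [219, 221, 4, 24, 42] [220.6 232.5] [0.5199 0.1273 0.06  ]
black [155, 223, 10, 17, 29] [161.5 232.1] [0.5253 0.2776 0.06  ]
black [237, 227, 4, 14, 16] [238.2 233.4] [0.5163 0.0826 0.06  ]
black [387, 233, 19, 20, 149] [392.7 243.2] [ 0.4808 -0.3065  0.06  ]
black [402, 237, 9, 11, 27] [404.9 242.1] [ 0.4827 -0.3373  0.06  ]
black [222, 246, 3, 14, 18] [223.1 251.9] [0.471  0.1218 0.06  ]
black [126, 257, 18, 17, 241] [134.7 265. ] [0.4445 0.3449 0.06  ]
black [140, 256, 9, 18, 43] [145.2 263.3] [0.4481 0.3184 0.06  ]
black [170, 257, 10, 16, 27] [176.6 263.2] [0.4461 0.2392 0.06  ]
black [105, 266, 12, 18, 55] [112.2 272.1] [0.4286 0.4014 0.06  ]
red [212, 136, 6, 6, 30] [214.5 138.3] [0.7555 0.1353 0.1   ]
red [143, 221, 20, 19, 261] [152.3 230. ] [0.5287 0.2913 0.1   ]
red [239, 223, 10, 28, 99] [243.3 236.8] [0.5059 0.0682 0.1   ]
red [93, 267, 20, 19, 268] [102.1 276.2] [0.4205 0.4124 0.1   ]
yellow [189, 139, 6, 6, 31] [191.5 141.6] [0.7488 0.1936 0.1   ]
yellow [208, 205, 43, 63, 975] [228.5 226.1] [0.533 0.104 0.1  ]
yellow [257, 207, 14, 5, 53] [263.5 208.8] [0.573 0.017 0.1  ]
yellow [279, 234, 24, 16, 268] [290.4 241.4] [ 0.4914 -0.0463  0.1   ]
yellow [159, 257, 19, 19, 265] [167.5 266.5] [0.4394 0.2537 0.1   ]
pink [143, 222, 17, 18, 230] [151. 230.] [0.532 0.307 0.05 ]
pink [92, 268, 18, 18, 233] [100.7 276.4] [0.4184 0.4339 0.05  ]
blue [171, 124, 56, 34, 1272] [198.9 140.8] [0.7504 0.1748 0.1   ]
blue [403, 237, 12, 10, 89] [408.6 241.8] [ 0.4823 -0.3333  0.1   ]
```

View pics/tc.png

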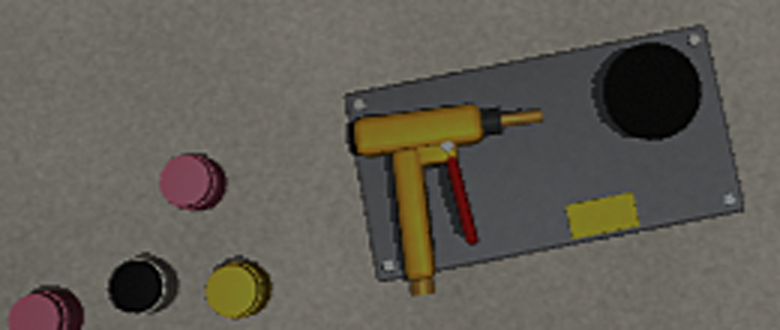

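Run:
```python
from h import *
im=np.load("pics/top0.npy"); c=cam("top"); s=np.load("pics/side0.npy"); cs=cam("side")
o=lambda x,y,z:onplane(c,90+(x+.5)/3-.5,170+(y+.5)/3-.5,z)
B=o(137,286,.06);Y=o(235,291,.06);P1=o(189,182,.06);P2=o(38,316,.06);pad=o(652,90,.06)
for n,p in dict(B=B,Y=Y,P1=P1,P2=P2,pad=pad).items(): print(n,p.round(4),"d",np.linalg.norm(p-B).round(4),np.degrees(np.arctan2(*(p-B)[1::-1])).round(1),"R",np.hypot(*p[:2]).round(3))
noz=o(542,116,.1); rear=o(358,135,.1)  # barrel axis 
d=noz-rear; print("noz",noz.round(4),"barrel ang",np.degrees(np.arctan2(d[1],d[0])), "to pad",np.degrees(np.arctan2(*(pad-noz)[1::-1])),np.linalg.norm((pad-noz)[:2]))
# base plate corners z=.012
for q in((346,95),(704,26),(743,211),(379,281)): print("plate",o(*q,.012).round(4))
for q in((647,145+0),): pass
for n,q,z in(("hbackT",(394,160),.115),("hbackB",(408,278),.115),("hfrontB",(433,276),.115),("hfrontT",(424,165),.115),("trigTop",(458,160),.113),("trigBot",(478,243),.113),("cap tip",(422,293),.1)): print(n,o(*q,z).round(4))
for n,p in dict(B=[*B[:2],.06],pad=pad,noz=noz).items(): print(n,"side px",proj(cs,p).round(1))
```

```text
B [0.4445 0.3434 0.06  ] d 0.0 0.0 R 0.562
Y [0.4381 0.261  0.06  ] d 0.0826 -94.4 R 0.51
P1 [0.5304 0.3002 0.06  ] d 0.0961 -26.7 R 0.609
P2 [0.422  0.4261 0.06  ] d 0.0858 105.2 R 0.6
pad [ 0.5975 -0.0955  0.06  ] d 0.4648 -70.8 R 0.605
noz [0.5738 0.     0.1   ] barrel ang -85.73404854189481 to pad -76.0470572109481 0.09846301208206983
plate [0.6068 0.1721 0.012 ]
plate [ 0.6598 -0.1499  0.012 ]
plate [ 0.494  -0.1758  0.012 ]
plate [0.4422 0.145  0.012 ]
hbackT [0.54   0.1209 0.115 ]
hbackB [0.4457 0.1113 0.115 ]
hfrontB [0.4467 0.0913 0.115 ]
hfrontT [0.5353 0.0968 0.115 ]
trigTop [0.5387 0.0693 0.113 ]
trigBot [0.4718 0.0549 0.113 ]
cap tip [0.4332 0.1014 0.1   ]
B side px [172.  146.4]
pad side px [277.5 231. ]
noz side px [253.2 198.2]
```

View pics/sc.png

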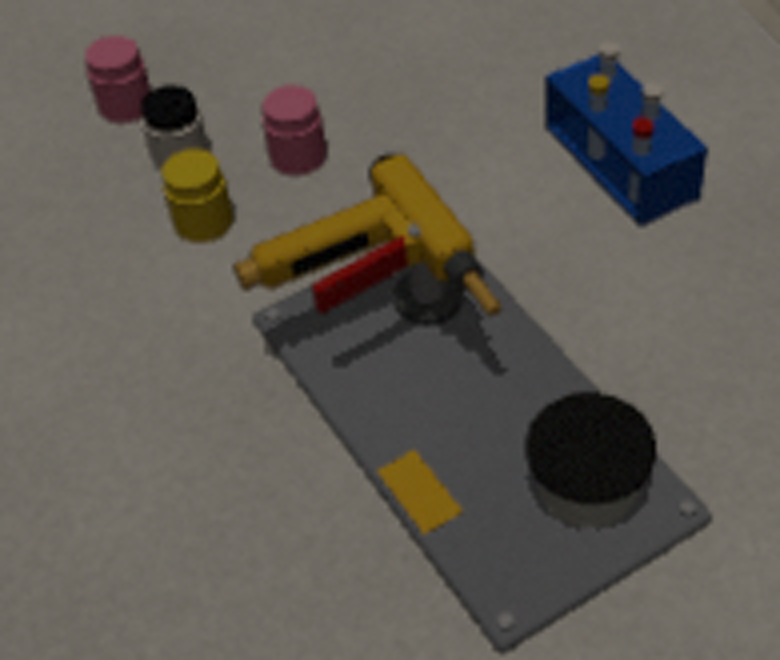

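```bash
cat >> h.py <<'E'
def state():
    s=telemetry.sense(); R=cv2.Rodrigues(np.array(s["eef_rot"]))[0]; return s,np.array(s["ee_pos"]),R
def plan(x,y,z,ang):
    """turn about tool z to bring closing line to ang (deg), then shift (mm) in turned tool axes"""
    s,p,R=state(); cur=np.degrees(np.arctan2(R[1,1],R[0,1]))
    for k in (0,180):
        t=(cur-ang-k+180)%360-180
        Rn=R@cv2.Rodrigues(np.array([0,0,np.radians(t)]))[0]
        print("turn %.1f shift"%t,(Rn.T@(np.array([x,y,z])-p)*1000).round(1),"| cur",cur.round(1),p.round(4),"tilt",R[:,2].round(3),"t",round(s["time_s"],2),"q",s["joint_positions"].round(2))
E
python3 -c "
from h import *
plan(.4445,.3434,.15,26)"
```

```text
turn 50.1 shift [-403.6  117.2   30.9] | cur 76.1 [0.1622 0.6548 0.1806] tilt [-0.    -0.001 -1.   ] t 0.1 q [-1.48  0.43  0.07  1.61 -0.03  1.11 -0.07]
turn -129.9 shift [ 403.6 -117.2   30.9] | cur 76.1 [0.1622 0.6548 0.1806] tilt [-0.    -0.001 -1.   ] t 0.1 q [-1.48  0.43  0.07  1.61 -0.03  1.11 -0.07]
```

{"op": "play_rows", "data": {"targets": [[[0,0,0,0,0,5],[0,0,0,0,0,5],[0,0,0,0,0,5],[0,0,0,0,0,5],[0,0,0,0,0,5],[0,0,0,0,0,5],[0,0,0,0,0,5],[0,0,0,0,0,5],[0,0,0,0,0,5],[0,0,0,0,0,5]]], "fingers": -1, "newtons": 15}}

```text
time_s: 0.93
ee_pos: [0.1622, 0.6549, 0.1808]
eef_rot: [1.668, 2.662, -0.001]
wrist_force: [0.2, -0.7, -0.0]
grip_width: 0.999
finger_force: 0.0
```

{"op": "play_rows", "data": {"targets": [[[-15,4,0,0,0,0],[-27,8,2,0,0,0],[-27,8,2,0,0,0],[-27,8,2,0,0,0],[-27,8,2,0,0,0],[-27,8,2,0,0,0],[-27,8,2,0,0,0],[-27,8,2,0,0,0],[-27,8,2,0,0,0],[-27,8,2,0,0,0],[-27,8,2,0,0,0],[-27,8,2,0,0,0],[-27,8,2,0,0,0],[-27,8,2,0,0,0],[-27,8,2,0,0,0],[-10,1,0,0,0,0],[0,0,0,0,0,0],[0,0,0,0,0,0]]]}}

```text
time_s: 2.43
ee_pos: [0.4444, 0.3443, 0.1531]
eef_rot: [-1.663, -2.665, 0.0]
wrist_force: [-0.1, 1.6, -0.4]
grip_width: 1.002
finger_force: 0.0
```

Run:
```python
from h import *
plan(.4445,.3434,.15,26)
c,im=grab("wrist"); save(im,"w1.png")
print("expected cap px",proj(c,[.4445,.3434,.06]), "foot",proj(c,[.4445,.3434,0]))
np.savez("pics/w1.npz",im=im,K=c[0],R=c[1],t=c[2])
```

```text
turn 0.1 shift [-0.8 -0.3  3.1] | cur 26.1 [0.4444 0.3443 0.1531] tilt [-0. -0. -1.] t 2.43 q [-1.11  0.28  0.4   1.91 -0.13  0.97 -0.19]
turn -179.9 shift [0.8 0.3 3.1] | cur 26.1 [0.4444 0.3443 0.1531] tilt [-0. -0. -1.] t 2.43 q [-1.11  0.28  0.4   1.91 -0.13  0.97 -0.19]
expected cap px [256.23886128 184.93877721] foot [256.26531709 170.66216158]
```

View pics/w1.png

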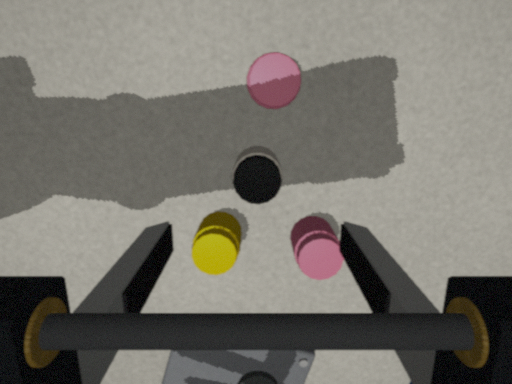

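Run:
```python
from h import *
d=np.load("pics/w1.npz"); im=d["im"]; c=(d["K"],d["R"],d["t"])
m=(im.max(2)<45).astype(np.uint8); m[:145]=0;m[212:]=0;m[:,:220]=0;m[:,295:]=0
cs,_=cv2.findContours(m,cv2.RETR_EXTERNAL,cv2.CHAIN_APPROX_NONE); k=max(cs,key=cv2.contourArea)
(u,v),r=cv2.minEnclosingCircle(k); e=cv2.fitEllipse(k); print(u,v,r,e,onplane(c,*e[0],.06),c[0][0,0])
```

```text
256.77020263671875 178.89820861816406 23.589252471923828 ((256.8603210449219, 179.0063018798828), (45.57851791381836, 46.2891845703125), 2.0237913131713867) [0.44260935 0.34852871 0.06      ] 343.32784038251947
```

{"op": "play_rows", "data": {"targets": [[[3,0,10,0,0,0],[0,0,20,0,0,0],[0,0,20,0,0,0],[0,0,20,0,0,0],[0,0,20,0,0,0],[0,0,20,0,0,0],[0,0,15,0,0,0],[0,0,10,0,0,0],[0,0,5,0,0,0],[0,0,0,0,0,0],[0,0,0,0,0,0]]]}}

```text
time_s: 3.4
ee_pos: [0.4432, 0.3477, 0.0134]
eef_rot: [-1.662, -2.666, -0.0]
wrist_force: [0.1, -0.7, 0.2]
grip_width: 1.0
finger_force: 0.0
```

{"op": "play_rows", "data": {"targets": [[[0,0,0,0,0,0],[0,0,0,0,0,0],[0,0,0,0,0,0],[0,0,0,0,0,0],[0,0,0,0,0,0],[0,0,0,0,0,0],[0,0,0,0,0,0],[0,0,0,0,0,0],[0,0,0,0,0,0],[0,0,0,0,0,0]]], "fingers": 1, "newtons": 15}}

```text
time_s: 4.23
ee_pos: [0.4433, 0.3474, 0.0132]
eef_rot: [-1.663, -2.665, 0.0]
wrist_force: [0.3, 0.1, 1.5]
grip_width: 0.505
finger_force: 15.0
```

{"op": "play_rows", "data": {"targets": [[[0,0,-6,0,0,0],[0,0,-12,0,0,0],[0,0,-18,0,0,2],[0,0,-20,0,0,2],[0,0,-20,0,0,2],[0,0,-20,0,0,2],[0,0,-20,0,0,2],[0,0,-20,0,0,2],[0,0,-18,0,0,2],[0,0,-14,0,0,2],[0,0,-8,0,0,0.7],[0,0,-4,0,0,0],[0,0,0,0,0,0]]]}}

```text
time_s: 5.32
ee_pos: [0.4434, 0.3475, 0.194]
eef_rot: [-2.031, -2.397, -0.002]
wrist_force: [-0.2, -0.1, -0.1]
grip_width: 0.506
finger_force: 15.0
```

{"op": "play_rows", "data": {"targets": [[[-8,1,0,0,0,0],[-16,3,0,0,0,0],[-24,4,0,0,0,0],[-29,5,0,0,0,0],[-29,5,0,0,0,0],[-29,5,0,0,0,0],[-29,5,0,0,0,0],[-29,5,0,0,0,0],[-29,5,0,0,0,0],[-29,5,0,0,0,0],[-29,5,0,0,0,0],[-29,5,0,0,0,0],[-29,5,0,0,0,0],[-29,5,0,0,0,0],[-29,5,0,0,0,0],[-29,5,0,0,0,0],[-20,4,0,0,0,0],[-12,3,0,0,0,0],[-5,0,0,0,0,0],[0,0,0,0,0,0]]]}}

```text
time_s: 6.98
ee_pos: [0.597, -0.0964, 0.1925]
eef_rot: [-2.033, -2.394, 0.002]
wrist_force: [0.2, -0.2, -1.3]
grip_width: 0.503
finger_force: 15.0
```

Run:
```python
from h import *
plan(.5975,-.0955,.085,9.3)
c,im=grab("wrist"); c2,im2=grab("side")
print("pad exp wrist px",proj(c,[.5975,-.0955,.06]).round(1),"side",proj(c2,[.5975,-.0955,.06]).round(1))
save(np.hstack([im[:,60:450],im2[90:474,150:]])[:384],"w2.png"); print(telemetry.sense()["grip_width"])
np.savez("pics/w2.npz",im=im,K=c[0],R=c[1],t=c[2])
```

```text
turn 0.0 shift [  0.8   0.8 107.5] | cur 9.3 [ 0.597  -0.0964  0.1925] tilt [-0.001 -0.001 -1.   ] t 6.98 q [-0.48  0.36  0.69  1.79 -0.25  1.09  0.46]
turn -180.0 shift [ -0.8  -0.8 107.5] | cur 9.3 [ 0.597  -0.0964  0.1925] tilt [-0.001 -0.001 -1.   ] t 6.98 q [-0.48  0.36  0.69  1.79 -0.25  1.09  0.46]
pad exp wrist px [257.1 173.3] side [277.5 231. ]Traceback (most recent call last):
  File "<stdin>", line 5, in <module>
    return _nx.concatenate(arrs, 1, dtype=dtype, casting=casting)
           ~~~~~~~~~~~~~~~^^^^^^^^^^^^^^^^^^^^^^^^^^^^^^^^^^^^^^^
ValueError: all the input array dimensions except for the concatenation axis must match exactly, but along dimension 0, the array at index 0 has size 384 and the array at index 1 has size 294
```

```bash
ls pics
```

```text
sc.png
side0.npy
side0.png
tc.png
top0.npy
top0.png
w1.npz
w1.png
```

Run:
```python
from h import *
c,im=grab("wrist")
save(im,"w2.png"); print(proj(c,[.5975,-.0955,.06]))
np.savez("pics/w2.npz",im=im,K=c[0],R=c[1],t=c[2])
```

```text
[256.5977802  175.31268476]
```

View pics/w2.png

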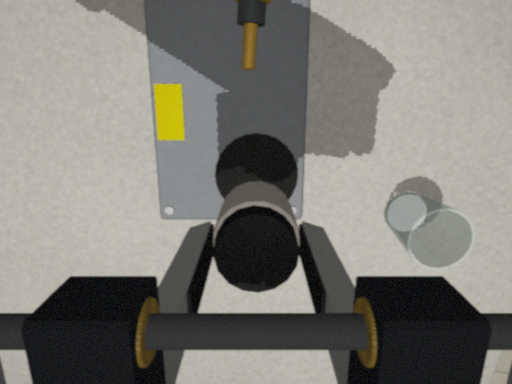

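{"op": "play_rows", "data": {"targets": [[[1,1,6,0,0,0],[0,0,14,0,0,0],[0,0,18,0,0,0],[0,0,18,0,0,0],[0,0,18,0,0,0],[0,0,14,0,0,0],[0,0,10,0,0,0],[0,0,6,0,0,0],[0,0,3,0,0,0],[0,0,2,0,0,0],[0,0,2,0,0,0],[0,0,2,0,0,0],[0,0,2,0,0,0],[0,0,1,0,0,0],[0,0,1,0,0,0],[0,0,0.5,0,0,0],[0,0,0,0,0,0]]]}}

```text
time_s: 8.55
ee_pos: [0.5983, -0.0943, 0.0756]
eef_rot: [-2.032, -2.396, 0.0]
wrist_force: [-0.1, 1.1, -0.1]
grip_width: 0.507
finger_force: 15.0
```

{"op": "play_rows", "data": {"targets": [[[-1,-0.5,0.7,0,0,0],[0,0,0.7,0,0,0],[0,0,0.5,0,0,0],[0,0,0.3,0,0,0],[0,0,0,0,0,0],[0,0,0,0,0,0]]]}}

```text
time_s: 9.05
ee_pos: [0.598, -0.0954, 0.0735]
eef_rot: [2.032, 2.396, -0.0]
wrist_force: [-0.6, 0.0, -0.4]
grip_width: 0.505
finger_force: 15.0
```

{"op": "play_rows", "data": {"targets": [[[0,0,0.4,0,0,0],[0,0,0.3,0,0,0],[0,0,0,0,0,0],[0,0,0,0,0,0]]]}}

```text
time_s: 9.38
ee_pos: [0.5981, -0.0954, 0.0732]
eef_rot: [-2.032, -2.396, -0.0]
wrist_force: [-2.7, 0.1, 6.7]
grip_width: 0.504
finger_force: 15.0
```

Contact felt (6.7 N). Release and rise.

{"op": "play_rows", "data": {"targets": [[[0,0,0,0,0,0],[0,0,0,0,0,0],[0,0,0,0,0,0],[0,0,0,0,0,0],[0,0,0,0,0,0],[0,0,0,0,0,0],[0,0,0,0,0,0],[0,0,0,0,0,0]]], "fingers": -1}}

```text
time_s: 10.05
ee_pos: [0.598, -0.0953, 0.0727]
eef_rot: [-2.032, -2.396, 0.0]
wrist_force: [0.1, 0.4, -0.3]
grip_width: 0.995
finger_force: 0.0
```

{"op": "play_rows", "data": {"targets": [[[0,0,-4,0,0,0],[0,0,-8,0,0,0],[0,0,-16,0,0,0],[0,0,-20,0,0,0],[0,0,-20,0,0,0],[0,0,-20,0,0,0],[0,0,-14,0,0,0],[0,0,-8,0,0,0],[0,0,0,0,0,0]]]}}

```text
time_s: 10.8
ee_pos: [0.5989, -0.0955, 0.1848]
eef_rot: [2.031, 2.394, 0.003]
wrist_force: [-0.6, 0.8, -0.2]
grip_width: 0.997
finger_force: 0.0
```

Run:
```python
from h import *
c,im=grab("wrist"); save(im,"w3.png"); np.savez("pics/w3.npz",im=im,K=c[0],R=c[1],t=c[2])
print("cap exp",proj(c,[.5975,-.0955,.12]).round(1),"noz",proj(c,[.5738,0,.1]).round(1))
plan(.5003,.0897,.19,99.3)
```

```text
cap exp [254.4 192.4] noz [244.3  66.2]
turn -89.9 shift [ 66.8 198.4  -6.6] | cur 9.4 [ 0.5983 -0.0953  0.1834] tilt [ 0.001  0.    -1.   ] t 10.85 q [-0.48  0.37  0.69  1.79 -0.26  1.07  0.46]
turn 90.1 shift [ -66.8 -198.4   -6.6] | cur 9.4 [ 0.5983 -0.0953  0.1834] tilt [ 0.001  0.    -1.   ] t 10.85 q [-0.48  0.37  0.69  1.79 -0.26  1.07  0.46]
```

View pics/w3.png

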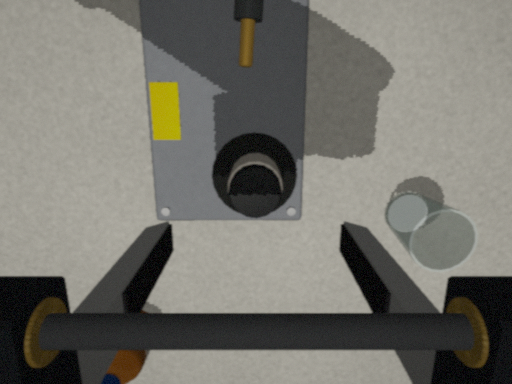

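{"op": "play_rows", "data": {"targets": [[[0,0,-1,0,0,-4],[0,0,-1,0,0,-6],[0,0,-1,0,0,-6],[0,0,-1,0,0,-6],[0,0,-1,0,0,-6],[0,0,-1,0,0,-6],[0,0,0,0,0,-6],[0,0,0,0,0,-6],[0,0,0,0,0,-6],[0,0,0,0,0,-6],[0,0,0,0,0,-6],[0,0,0,0,0,-6],[0,0,0,0,0,-6],[0,0,0,0,0,-6],[0,0,0,0,0,-5],[0,0,0,0,0,-3]]]}}

```text
time_s: 12.18
ee_pos: [0.5974, -0.0953, 0.1875]
eef_rot: [0.265, -3.129, -0.0]
wrist_force: [-0.4, 0.1, -0.2]
grip_width: 0.999
finger_force: 0.0
```

{"op": "play_rows", "data": {"targets": [[[3,8,0,0,0,0],[7,20,0,0,0,0],[8,25,0,0,0,0],[9,26,0,0,0,0],[9,26,0,0,0,0],[9,26,0,0,0,0],[8,25,0,0,0,0],[7,20,0,0,0,0],[5,15,0,0,0,0],[2,7,0,0,0,0],[0,0,0,0,0,0],[0,0,0,0,0,0]]]}}

```text
time_s: 13.18
ee_pos: [0.4996, 0.0888, 0.1885]
eef_rot: [0.256, -3.131, 0.0]
wrist_force: [0.1, -0.1, 0.1]
grip_width: 0.997
finger_force: 0.0
```

Run:
```python
from h import *
plan(.5003,.0897,.081,99.3)
c,im=grab("wrist"); save(im,"w4.png"); np.savez("pics/w4.npz",im=im,K=c[0],R=c[1],t=c[2])
print("TCPtarget at z.1",proj(c,[.5003,.0897,.1]).round(1))
```

```text
turn 0.1 shift [ -0.9   0.8 107.5] | cur 99.4 [0.4996 0.0888 0.1885] tilt [-0. -0. -1.] t 13.18 q [-0.53  0.14  0.26  1.98 -0.04  1.03  1.48]
turn -179.9 shift [  0.9  -0.8 107.5] | cur 99.4 [0.4996 0.0888 0.1885] tilt [-0. -0. -1.] t 13.18 q [-0.53  0.14  0.26  1.98 -0.04  1.03  1.48]
TCPtarget at z.1 [257.8 187.3]
```

View pics/w4.png

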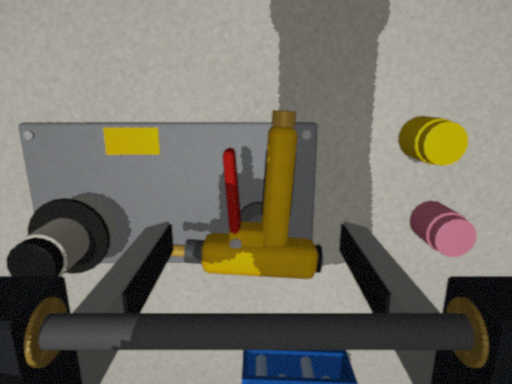

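{"op": "play_rows", "data": {"targets": [[[-1,1,8,0,0,0],[0,0,16,0,0,0],[0,0,18,0,0,0],[0,0,18,0,0,0],[0,0,18,0,0,0],[0,0,14,0,0,0],[0,0,9,0,0,0],[0,0,4,0,0,0],[0,0,2,0,0,0],[0,0,0,0,0,0],[0,0,0,0,0,0]]]}}

```text
time_s: 14.15
ee_pos: [0.5009, 0.0902, 0.0823]
eef_rot: [-0.256, 3.13, 0.0]
wrist_force: [-0.7, 0.1, 0.2]
grip_width: 1.002
finger_force: 0.0
```

{"op": "play_rows", "data": {"targets": [[[0,0,0,0,0,0],[0,0,0,0,0,0],[0,0,0,0,0,0],[0,0,0,0,0,0],[0,0,0,0,0,0],[0,0,0,0,0,0],[0,0,0,0,0,0],[0,0,0,0,0,0],[0,0,0,0,0,0],[0,0,0,0,0,0]]], "fingers": 1, "newtons": 6}}

```text
time_s: 14.98
ee_pos: [0.5003, 0.0905, 0.0818]
eef_rot: [0.257, -3.131, -0.0]
wrist_force: [-3.3, 3.2, 3.0]
grip_width: 0.535
finger_force: 6.0
```

Run:
```python
from h import *
s=telemetry.sense(); print(s["wrist_force"].round(1),s["wrist_torque"].round(2))
c,im=grab("top"); np.save("pics/top1.npy",im)
save(cv2.resize(im[170:280,190:350],None,fx=4,fy=4,interpolation=cv2.INTER_CUBIC),"t1.png")
```

```text
[-3.3  3.2  3. ] [0.74 0.77 0.2 ]
```

View pics/t1.png

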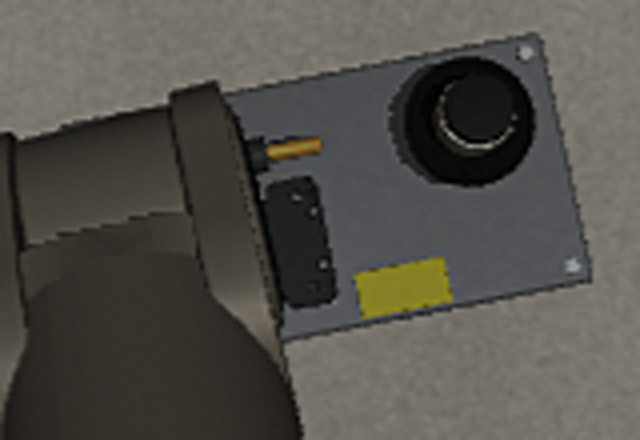

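```bash
cat >> h.py <<'E'
def nozzle(im,c):
    hsv=cv2.cvtColor(im,cv2.COLOR_RGB2HSV); H,S,V=cv2.split(hsv)
    m=((H>8)&(H<30)&(S>110)&(V>60)); m[:195]=0;m[222:]=0;m[:,:257]=0;m[:,:256]=0;m[:,285:]=0
    v,u=np.nonzero(m); P=np.array([onplane(c,a,b,.1)[:2] for a,b in zip(u,v)])
    i=u>=u.max()-1; tip=P[i].mean(0); post=np.array([.5651,.1019])
    print("tip",tip.round(4),"n",len(u),"umax",u.max(),"swivel(tip/centroid) rad",[(np.arctan2(*(q-post)[::-1])+np.radians(80.7)).round(3) for q in (tip,P.mean(0))])
E
python3 - <<'E'
from h import *
c=cam("top"); nozzle(np.load("pics/top0.npy"),c); nozzle(np.load("pics/top1.npy"),c)
E
```

```text
tip [0.574  0.0022] n 51 umax 270 swivel(tip/centroid) rad [np.float64(-0.074), np.float64(-0.07)]
tip [0.5806 0.0026] n 50 umax 270 swivel(tip/centroid) rad [np.float64(-0.007), np.float64(-0.004)]
```

{"op": "play_rows", "data": {"targets": [[[0,1,0,0,0,0],[0,1,0,0,0,0],[0,0.5,0,0,0,0],[0,0,0,0,0,0],[0,0,0,0,0,0],[0,0,0,0,0,0]]], "fingers": 1, "newtons": 25}}

```text
time_s: 15.53
ee_pos: [0.4993, 0.0923, 0.0817]
eef_rot: [0.256, -3.13, 0.001]
wrist_force: [-6.8, -0.1, 7.4]
grip_width: 0.457
finger_force: 25.1
```

Run:
```python
from h import *
c,im=grab("top"); nozzle(im,c); s=telemetry.sense(); print(s["grip_width"]*94,s["ee_pos"],s["time_s"])
```

```text
tip [0.5834 0.0042] n 52 umax 269 swivel(tip/centroid) rad [np.float64(0.023), np.float64(0.024)]
42.683546271125024 [0.49928632 0.09228774 0.08171701] 15.5833
```

{"op": "play_rows", "data": {"targets": [[[0,1,0,0,0,0],[0,0,0,0,0,0],[0,0,0,0,0,0],[0,0,0,0,0,0],[0,0,0,0,0,0],[0,0,0,0,0,0],[0,0,0,0,0,0],[0,0,0,0,0,0],[0,0,0,0,0,0],[0,0,0,0,0,0],[0,0,0,0,0,0],[0,0,0,0,0,0],[0,0,0,0,0,0],[0,0,0,0,0,0]]]}}

```text
time_s: 16.75
ee_pos: [0.4992, 0.0927, 0.0817]
eef_rot: [0.255, -3.13, 0.001]
wrist_force: [-5.8, -2.9, 7.5]
grip_width: 0.45
finger_force: 25.3
```

Run:
```python
from h import *
c,im=grab("top"); nozzle(im,c); s=telemetry.sense(); print(s["grip_width"]*94,s["ee_pos"],s["time_s"])
```

```text
tip [0.5834 0.0042] n 52 umax 269 swivel(tip/centroid) rad [np.float64(0.023), np.float64(0.018)]
42.62541061274874 [0.49924883 0.09271878 0.08172159] 16.8
```

{"op": "play_rows", "data": {"targets": [[[0,0,0,0,0,0],[0,0,0,0,0,0],[0,0,0,0,0,0],[0,0,0,0,0,0],[0,0,0,0,0,0],[0,0,0,0,0,0],[0,0,0,0,0,0],[0,0,0,0,0,0],[0,0,0,0,0,0],[0,0,0,0,0,0],[0,0,0,0,0,0],[0,0,0,0,0,0],[0,0,0,0,0,0],[0,0,0,0,0,0],[0,0,0,0,0,0],[0,0,0,0,0,0]]]}}

```text
time_s: 18.13
ee_pos: [0.4993, 0.0927, 0.0817]
eef_rot: [0.255, -3.13, 0.001]
wrist_force: [-5.7, -3.7, 7.5]
grip_width: 0.455
finger_force: 25.3
```

{"op": "play_rows", "data": {"targets": [[[0,0,0,0,0,0],[0,0,0,0,0,0],[0,0,0,0,0,0],[0,0,0,0,0,0],[0,0,0,0,0,0],[0,0,0,0,0,0],[0,0,0,0,0,0],[0,0,0,0,0,0],[0,0,0,0,0,0],[0,0,0,0,0,0]]], "fingers": -1}}

```text
time_s: 18.97
ee_pos: [0.4999, 0.0937, 0.0818]
eef_rot: [-0.257, 3.131, 0.0]
wrist_force: [0.2, 0.2, -0.2]
grip_width: 0.996
finger_force: 0.0
```

{"op": "play_rows", "data": {"targets": [[[0,0,-5,0,0,0],[0,0,-12,0,0,0],[0,0,-20,0,0,0],[0,0,-20,0,0,0],[0,0,-20,0,0,0],[0,0,-20,0,0,0],[0,0,-20,0,0,0],[0,0,-10,0,0,0],[0,0,-4,0,0,0],[0,0,0,0,0,0],[0,0,0,0,0,0],[0,0,0,0,0,0]]]}}

```text
time_s: 19.97
ee_pos: [0.4993, 0.0935, 0.2117]
eef_rot: [0.257, -3.129, 0.001]
wrist_force: [-0.5, -0.3, 0.9]
grip_width: 0.998
finger_force: 0.0
```

Run:
```python
from h import *
c,im=grab("side"); c2,w=grab("wrist")
b=cv2.resize(im[100:385,150:380],None,fx=1.35,fy=1.35); w=w[:384]
save(np.hstack([b[:384],w[:b[:384].shape[0],:480]]),"end.png"); s=telemetry.sense(); print(s["time_s"],s["grip_width"],s["ee_pos"])
```

```text
20.0667 1.0007059655486379 [0.4994154  0.09356091 0.21183909]
```

View pics/end.png

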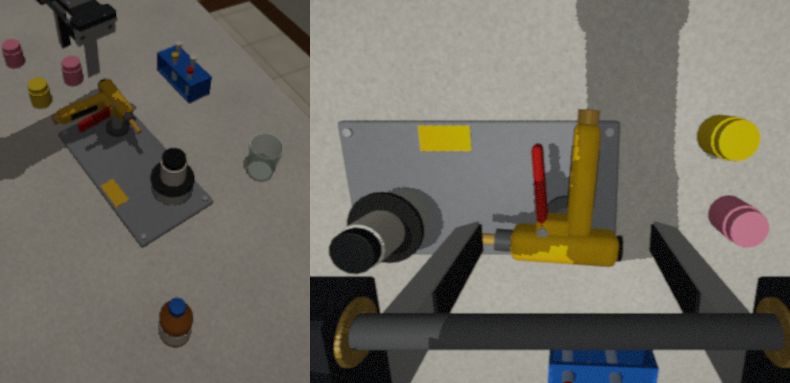

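The bottle is upright on the pad (left panel, around (174,165)), the trigger has sprung back, the gripper is clear, and the bystanders haven't moved.

```bash
python3 -c "
from bench import hand_in
print(hand_in())"
```

```text
the job is handed in; nothing more can be done
None
```

The job is handed in at about 20 s: the white bottle stands on the pad, and I held the trigger about 2.6 s at 25 N, past the 13 N full-blast stop, with the gun within about 0.02 rad of the pad centre; the trigger then sprang back, and the amber bottle, tube rack and beaker were not touched.

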